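# Lid the tin of salvaged screws and put it away in the bench drawer

## Task

Put the salvaged screws away: the open steel tin goes upright into the open drawer, standing flat on the drawer floor in the free space beside the transformer, with its own lid (the larger of the two loose lids) seated level on its rim, and then slide the drawer gently and fully shut. Keep the tin upright all the while, leave the transformer standing in the drawer, and do not shift or knock over the other things on the bench and on the drawer unit.

Things in the scene. Friction and masses are not known exactly. Their poses are not given: they have to be found in the camera images.
- tin: open round steel tin holding a few screws, 60 mm outside diameter, 40 mm high, wall 3.5 mm (mouth 53 mm), about 0.16 kg; origin at the centre of its underside, z up through the mouth
- lid: the tin's own lid: steel disc 60 mm wide, 4 mm thick, with a chamfered plug 49 mm wide and 6 mm deep beneath that enters the tin's mouth, and an upright black cylindrical knob 16 mm wide, 22 mm high on top. Starts knob up, on its plug. Origin at the centre of the plug's underside, z up: disc at 6 to 10 mm, knob at 10 to 32 mm. Seated, its origin is 34 mm above the tin's. About 0.06 kg
- small_lid: bystander: lid of the same make but too small for the tin, disc 40 mm in diameter, the same heights and knob; origin as for the lid; leave it alone
- unit_drawer0 (a joint): how far the drawer is out, in m: 0 fully shut, starts 0.14 to 0.16, at most 0.165; slides with light friction (about 1 N) and stays where it is left; no spring
- unit_drawer0_handle (a point): middle of the drawer's horizontal steel bar handle, 11 mm thick and 120 mm long along the drawer's width, its centre 35 mm in front of the drawer face and 68 mm above the bench; axes as drawer_floor. The drawer face is 254 mm wide and reaches from 15 to 94 mm above the bench
- drawer_floor (a point): centre of the drawer's inner floor, 22 mm above the bench; x points to the back of the unit (the drawer shuts towards +x), y across, z up. Inside, it reaches 97 mm either way in x and 109 mm either way in y; side walls rise 62 mm over the floor, the front panel 72 mm. When out by q, the part with x below q - 0.104 m is open to above, the rest is under the unit's top
- unit: grey bench-top drawer unit, fixed, 240 mm deep (x), 260 mm wide (y), 106 mm high; origin at the centre of its underside, front (the drawer) to -x. The underside of its top board is 72 mm over the drawer floor, so the tin with its lid seated (66 mm) passes beneath
- transformer: bystander standing in the drawer: small laminated transformer 44 x 36 x 34 mm (x, y, z), origin at the centre of its underside
- spool: bystander: solder spool standing on end, 52 mm in diameter, 40 mm high, origin under its centre
- flux: bystander: amber bottle, 42 mm in diameter, 95 mm high, origin under its centre
- core: bystander: copper-wound ring core, 68 mm in diameter with a 28 mm hole, 28 mm high, origin under its centre
- meter: bystander: multimeter 85 x 165 x 36 mm (42 mm at its dial) lying crosswise on top of the drawer unit, origin under its centre
- driver: bystander: screwdriver 190 mm long lying on the bench near its right side
Things that resemble listed ones, but are neither listed nor needed, are in the scene too. What is shaped like the lid but pink or red is not meant.

How it is judged:
On the way:
1. the tin stands flat in the drawer with its own lid seated, the drawer still open (x of tin in the frame of drawer_floor between -0.075 and 0.075 m and y of tin in the frame of drawer_floor between -0.09 and 0.09 m and z of tin in the frame of drawer_floor between -0.003 and 0.003 m and angle between tin's own z axis and vertical below 0.06 rad and z of lid in the frame of tin between 0.0315 and 0.0365 m and horizontal distance between lid and tin below 0.004 m and angle between the z axis of lid and the z axis of tin, either way round below 0.06 rad and value of joint unit_drawer0 above 0.06 m), for 0.2 s.
At the end, for the whole second after the job is handed in: the drawer is fully shut (within 4 mm), the tin stands flat and upright on the drawer floor (within 3 mm and 0.06 rad), its own lid is seated level on its rim (within 2.5 mm in height, 4 mm off centre, 0.06 rad), the transformer still stands on the drawer floor, all at rest (x of tin in the frame of drawer_floor between -0.075 and 0.075 m and y of tin in the frame of drawer_floor between -0.09 and 0.09 m and z of tin in the frame of drawer_floor between -0.003 and 0.003 m and angle between tin's own z axis and vertical below 0.06 rad and z of lid in the frame of tin between 0.0315 and 0.0365 m and horizontal distance between lid and tin below 0.004 m and angle between the z axis of lid and the z axis of tin, either way round below 0.06 rad and linear speed of each of tin, lid below 0.02 m/s and z of transformer in the frame of drawer_floor between -0.004 and 0.004 m and angle between transformer's own z axis and vertical below 0.1 rad and value of joint unit_drawer0 below 0.004 m); the robot touches nothing.
It fails at once if the tin is tipped by more than 0.5 rad (angle between tin's own z axis and vertical above 0.5 rad).
It fails at once if the drawer is slammed (shut faster than 0.5 m/s) (velocity of joint unit_drawer0 below -0.5 m/s).
It fails at once if the transformer is tipped over or lifted out (angle between transformer's own z axis and vertical above 0.4 rad or z of transformer in the frame of drawer_floor above 0.03 m).
It fails at once if a bystander (smaller lid, spool, bottle, core, multimeter or screwdriver) is shifted by more than 30 mm or tipped (distance of any of small_lid, spool, flux, core, meter, driver from where it was at the start of the episode above 0.03 m or angle between any of small_lid, spool, flux, core, meter's own z axis and vertical above 0.4 rad).
It also fails if it takes over 70 s, if anything falls off the work surface, if the arm or the gripper's body presses on something with over 40 N, if the wrist force passes 120 N, or if a joint passes its speed limit or range.

## Robot

A 6-joint arm with a two-finger parallel gripper is mounted at the origin on the work surface. World frame = base frame: x ahead of the robot, y to its left, z up, the work surface at z = 0. Lengths are in m, angles in rad, forces in N, time in s.
With the tool pointing down it reaches from about 0.25 to 0.725 m from the base axis. Payload 4 kg.
Tool frame: the origin (TCP) lies on the front face of the gripper's body, between the roots of the fingers; the fingertips stand 73 mm ahead of it and the grasp point (between the pads) lies 54 mm ahead of it; z points along the fingers, y is the line along which they close (so a half turn about z gives the same grasp; the last joint's range is limited). The gripper opens to 85 mm and grips with 20 to 120 N. Pads are 22 mm wide; open, the fingers measure 114 mm over their backs; the gripper's body (76 mm by 85 mm) begins 54 mm behind the grasp point. The pads swing forward as they close: fully open they stand 13 mm farther back than shut.
Start: joints at [-1.103, 0.241, 0.005, 1.335, 0, 1.571], TCP at [0.225, -0.446, 0.304] pointing down, gripper open.
Joint ranges: [-2.72, 2.72], [-1.05, 1.87], [-1.09, 1.28], [-1.99, 2.15], [-1.42, 1.44], [-3.14, 3.14]. Speed limits (rad/s): [2.79, 2.79, 3.14, 3.14, 3.14, 3.14].

## Interface

Orientations are given as a unit quaternion [x, y, z, w].
In Python, from workcell import bot gives the robot as it stands. The module is installed in compiled form; this text tells all that it offers.
- The arm moves only by the tool step_arm, never from a script. Its argument "rows" is a list of rows, each a list of 2 entries, a list of its own where there are three numbers: the shift along the tool's x, y, z in mm, then the turn about the tool's z in degrees. A call has 1 to 12 rows; each row is the pose to reach, as a shift and turn from the pose commanded when the call began, along the tool's axes at that moment; what a row does not reach only later rows make up. A row lasts 1/8 s, in which the tool goes at most 62.5 mm and 10.7 degrees, less where a joint would pass 70% of its speed; a pose out of reach is approached as far as the arm can. A call with a gripper value outside its range is refused whole. "claw" is the gripper's target within -1 to 1 (shut at 1, half-way at 0, fully open at -1), set as the call begins (left out, the last holds). The fingers move at their own pace and stop on an object; the grip force is fixed at half the most. Time passes only in rows, so rows that repeat a pose let the fingers close. It gives the time, the measured TCP pose, the force, the opening and the grip force at its end, in the units of the state.
- bot.get_obs(): the state, without advancing time (a new reading comes with each control period).
- bot.camera(name): name is "scene" or "top" or "wrist"; returns (picture, depth): 480x640x3 uint8, red, green, blue; 480x640 float32, m along the optical axis (not along the pixel's ray), 0 where there is no reading.
- bot.camera_params(name): a dict with "fx", "fy", "cx", "cy" (pixels), "D" ([k1, k2, p1, p2, k3] as OpenCV has them; the pictures are not rectified), "pose" (4x4, takes a point from camera to world coordinates). Camera axes: x right, y up, looking along -z (the intrinsics and any distortion apply to the point x, -y, -z); pixel columns grow to the right and rows downward; lengths in m; the calibration is good to about 2 mm. A picture is of the moment at which its call begins: read the wrist's pose just before it. camera_params takes no time and is no camera call; for the wrist camera it gives the pose at the moment of the call.
- bot.job_done(): hands the job in; it is judged then, once.
Trained networks look in the newest picture that a camera, given by its name, has taken for a name from the list of things; names that differ only in an ending like _2 or _b are one class to them, and where a whole thing is asked for, a point or a joint stands for the part that bears it (a point fixed in the world has none). Each returns a list of dicts, best first, with "score" (0 to 1); they miss things now and then, are a little off and sometimes report something else, mostly with a low value. They report only what shows in the picture. A call takes as long as a camera call. They do not tell look-alikes from the thing itself.
- bot.trace(target, camera): "pixels" (480x640 bool, what is visible of it) and "uv" ([column, row] in pixels, amid what is visible of it).
The state is a dict: "clock": time; "joint_pos": joint angles; "joint_vel": joint speeds; "tau": joint torques, N m; "eef_pos": TCP position; "tool_rot": TCP orientation; "ft_force": force on the tool from outside, world axes, zero at the start; "ft_torque": the same for the moment, N m; "grip_width": finger opening in m; "grasp_force": force on a finger pad.
Only numpy, scipy, OpenCV 4.12 (cv2) and the standard library are available. Lean on these libraries where they do the work, as an engineer would, in place of code of your own. Each camera call takes 0.05 s, during which the arm holds its last target. There are 200 camera calls.

## Working session

There is one attempt and no reset: what is moved stays moved. The work goes in short steps, Python scripts to look and compute and a tool call to move; the robot and the scene stay as the last step left them, time stands still between calls to the robot, and variables do not carry over. Pictures are saved under pics/ and viewed, at most 10 in all, crops included, and the job is handed in when it is done.

Besides the shell and the picture viewer there is one more tool, called after "Emit:" as name([rows], argument=value, ...), one row to a line, values as JSON. step_arm: Moves the arm, as the interface text tells. Its arguments: {"type":"object","properties":{"rows":{"type":"array"},"claw":{"type":"number"}},"required":["rows"]}

```bash
mkdir -p pics
cat > h.py <<'E'
import numpy as np, cv2
from workcell import bot
def cloud(cam,depth,mask,prm=None):
    p=prm or bot.camera_params(cam)
    v,u=np.nonzero(mask&(depth>0)); d=depth[v,u]
    K=np.array([[p['fx'],0,p['cx']],[0,p['fy'],p['cy']],[0,0,1]])
    n=cv2.undistortPoints(np.stack([u,v],1).astype(float)[:,None],K,np.array(p['D']))[:,0]
    c=np.stack([n[:,0]*d,-n[:,1]*d,-d,np.ones_like(d)])
    return (np.array(p['pose'])@c)[:3].T
E
cat > a.py <<'E'
from h import *
o=bot.get_obs(); print(o['clock'],o['eef_pos'],o['tool_rot'],o['grip_width'])
for cam in ('scene','top'):
    im,d=bot.camera(cam); cv2.imwrite(f'pics/{cam}0.png',im[:,:,::-1])
    for t in ['tin','lid','small_lid','transformer','unit','unit_drawer0_handle','spool','flux','core','meter','driver']:
        for r in bot.trace(t,cam)[:3]:
            P=cloud(cam,d,r['pixels'])
            if len(P)<5: continue
            print(cam,t,round(r['score'],2),np.round(r['uv']),len(P),'med',np.round(np.median(P,0),3),'lo',np.round(np.percentile(P,2,axis=0),3),'hi',np.round(np.percentile(P,98,axis=0),3))
E
python3 a.py
```

```text
0.0 [ 0.22525294 -0.44583374  0.30301566] [ 9.72764825e-01  2.31791949e-01 -2.23577834e-04 -1.01877146e-03] 0.08532736701252024
scene tin 0.55 [233. 214.] 699 med [ 0.561 -0.319  0.02 ] lo [ 0.535 -0.345  0.003] hi [ 0.592 -0.289  0.041]
scene lid 0.87 [262. 287.] 578 med [ 0.681 -0.173  0.01 ] lo [ 0.653 -0.202  0.006] hi [ 0.705 -0.149  0.033]
scene lid 0.76 [196. 302.] 643 med [ 0.781 -0.271  0.01 ] lo [ 0.752 -0.302  0.004] hi [ 0.806 -0.247  0.033]
scene lid 0.63 [150. 244.] 486 med [ 0.716 -0.432  0.01 ] lo [ 0.687 -0.461  0.006] hi [ 0.74  -0.409  0.032]
scene small_lid 0.52 [198. 255.] 896 med [ 0.687 -0.329  0.026] lo [ 0.652 -0.363 -0.   ] hi [ 0.715 -0.3    0.031]
scene small_lid 0.5 [276. 173.] 163 med [ 0.411 -0.293  0.011] lo [ 0.392 -0.312  0.007] hi [ 0.423 -0.278  0.033]
scene transformer 0.76 [399. 287.] 525 med [0.57  0.079 0.055] lo [0.539 0.058 0.025] hi [0.586 0.099 0.061]
scene unit 0.7 [325. 200.] 611 med [ 0.439 -0.155  0.038] lo [ 0.392 -0.183 -0.002] hi [ 0.456 -0.135  0.043]
scene unit 0.57 [400. 338.] 25930 med [0.738 0.122 0.104] lo [ 0.488 -0.021  0.018
[... 1855 characters left out ...]
23] lo [ 0.463 -0.027  0.017] hi [0.683 0.209 0.094]
top flux 0.9 [360. 258.] 453 med [ 0.556 -0.177  0.065] lo [ 0.541 -0.198 -0.001] hi [ 0.58  -0.16   0.097]
top flux 0.55 [360. 205.] 630 med [ 0.679 -0.172  0.01 ] lo [ 0.654 -0.199  0.004] hi [ 0.708 -0.147  0.032]
top core 0.79 [434. 204.] 814 med [ 0.681 -0.331  0.027] lo [ 0.651 -0.361 -0.   ] hi [ 0.713 -0.299  0.031]
top core 0.15 [413. 341.] 293 med [ 0.407 -0.291  0.01 ] lo [ 0.39  -0.311  0.006] hi [ 0.423 -0.276  0.034]
top meter 0.66 [214. 146.] 4243 med [0.75  0.107 0.141] lo [0.71  0.03  0.106] hi [0.802 0.189 0.148]
top driver 0.56 [491. 310.] 707 med [ 0.468 -0.444  0.021] lo [ 0.415 -0.461  0.01 ] hi [ 0.586 -0.433  0.027]
```

View pics/top0.png

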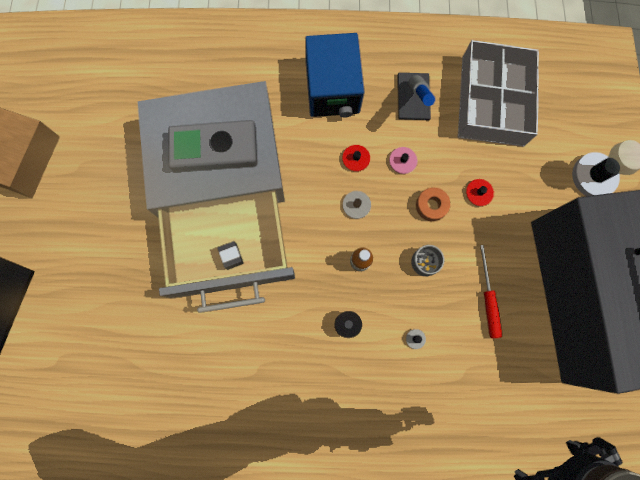

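View pics/scene0.png

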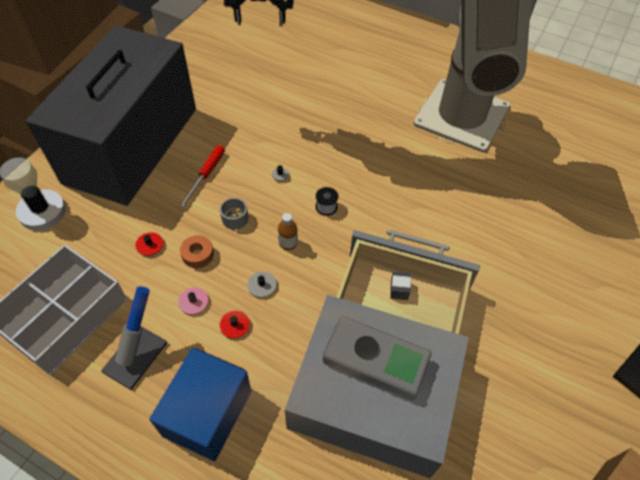

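The pictures show the grey lid at top (357,204), the tin at (427,260) and the drawer open with the transformer at (231,256). The red and pink lids are decoys. Next I measure the drawer frame.

```bash
cat > b.py <<'E'
from h import *
Ps=[]
for cam in ('top','scene'):
    im,d=bot.camera(cam); P=cloud(cam,d,np.ones(d.shape,bool))
    U=P[(P[:,0]>.5)&(P[:,0]<.95)&(P[:,1]>-.1)&(P[:,1]<.3)&(abs(P[:,2]-.106)<.004)]
    r=cv2.minAreaRect((U[:,:2]*1000).astype(np.float32)); print(cam,'unit top',r)
    print(np.round(cv2.boxPoints(r)))
    F=P[(P[:,0]>.4)&(P[:,0]<.6)&(P[:,1]>-.1)&(P[:,1]<.3)&(abs(P[:,2]-.094)<.003)]
    r=cv2.minAreaRect((F[:,:2]*1000).astype(np.float32)); print('face top',len(F),r)
    H=P[(P[:,0]>.35)&(P[:,0]<.6)&(P[:,1]>-.1)&(P[:,1]<.3)&(abs(P[:,2]-.070)<.007)]
    yaw=None
    for nm,t,zr in (('transf','transformer',(.05,.065)),('tin','tin',(.034,.046)),('lid','lid',(.007,.013))):
        for q in bot.trace(t,cam)[:4]:
            Q=cloud(cam,d,q['pixels']); Q=Q[(Q[:,2]>zr[0])&(Q[:,2]<zr[1])]
            if len(Q)>10: print(nm,round(q['score'],2),np.round(cv2.minAreaRect((Q[:,:2]*1000).astype(np.float32))[0]), np.round(cv2.minEnclosingCircle((Q[:,:2]*1000).astype(np.float32))[0],1))
    h=bot.trace('unit_drawer0_handle',cam)[0]
    L=P[(P[:,0]>.38)&(P[:,0]<.5)&(P[:,1]>-.03)&(P[:,1]<.22)&(P[:,2]>.055)&(P[:,2]<.08)]
    print('handle?',len(L),np.round(cv2.minAreaRect((L[:,:2]*1000).astype(np.float32))[0]),cv2.minAreaRect((L[:,:2]*1000).astype(np.float32))[1:])
E
python3 b.py
```

```text
top unit top ((792.2003173828125, 69.94102478027344), (248.1903076171875, 383.2333679199219), 11.339720726013184)
[[ 633.  233.]
 [ 708. -142.]
 [ 952.  -94.]
 [ 876.  282.]]
face top 969 ((504.5675354003906, 76.23114013671875), (15.568623542785645, 252.9578399658203), 10.91723346710205)
transf 0.75 [562.  79.] [560.8  78.3]
tin 0.94 [ 562. -316.] [ 563.9 -316. ]
lid 0.87 [ 713. -435.] [ 713.6 -434.6]
lid 0.78 [ 779. -271.] [ 779.2 -272. ]
lid 0.65 [ 782. -172.] [ 781.4 -170.6]
lid 0.56 [ 680. -173.] [ 680.2 -172.8]
handle? 623 [473. 101.] ((191.43971252441406, 53.30675506591797), 89.9024658203125)
scene unit top ((791.3976440429688, 67.66383361816406), (251.8488311767578, 382.64215087890625), 11.488792419433594)
[[ 630.  230.]
 [ 706. -145.]
 [ 953.  -95.]
 [ 877.  280.]]
face top 794 ((504.1841125488281, 74.23332977294922), (18.212757110595703, 253.3220977783203), 10.777019500732422)
transf 0.89 [560.  77.] [561.3  76.3]
tin 0.79 [ 563. -318.] [ 561.8 -316.1]
lid 0.91 [ 781. -173.] [ 780.7 -172.5]
lid 0.9 [ 680. -175.] [ 679.2 -175.1]
lid 0.87 [ 714. -437.] [ 712.9 -437. ]
lid 0.86 [ 779. -273.] [ 779. -274.]
handle? 518 [470. 102.] ((197.3755645751953, 51.723934173583984), 85.92298889160156)
```

Emit:
step_arm([
  [[361,37,50],-34],
  [[361,37,50],-34],
  [[361,37,50],-34],
  [[361,37,50],-34],
  [[361,37,50],-34],
  [[361,37,50],-34],
  [[361,37,50],-34],
  [[361,37,50],-34],
])

```text
clock: 2.7
eef_pos: [0.564, -0.3164, 0.2534]
tool_rot: [0.862, 0.506, -0.001, -0.0]
ft_force: [-0.0, 0.4, -0.4]
grip_width: 0.0853
grasp_force: 0.0
```

```bash
cat >> h.py <<'E'
def frame():
    from scipy.spatial.transform import Rotation as R
    o=bot.get_obs(); M=R.from_quat(o['tool_rot']).as_matrix(); return np.array(o['eef_pos']),M
def go(x,y,z,yaw=None):
    "shift in mm along tool axes and turn in deg; yaw = wanted direction of tool x"
    p,M=frame(); s=M.T@(np.array([x,y,z])-p)*1000
    cur=np.degrees(np.arctan2(M[1,0],M[0,0]))
    return np.round(s,1), None if yaw is None else round(cur-yaw,1), 'cur',np.round(p,4),round(cur,1)
def disc(P,zr,n=60):
    "centre of the circular outline of points within zr: robust extreme fit"
    Q=P[(P[:,2]>zr[0])&(P[:,2]<zr[1])]; 
    h=cv2.convexHull((Q[:,:2]*1000).astype(np.float32))[:,0]
    A=np.c_[2*h,np.ones(len(h))]; s=np.linalg.lstsq(A,(h**2).sum(1),rcond=None)[0]
    return np.round([s[0],s[1],2*np.sqrt(s[2]+s[0]**2+s[1]**2)],1),len(Q),np.round(cv2.minEnclosingCircle(h),1) if 0 else cv2.minEnclosingCircle(h)
E
python3 - <<'E'
from h import *
prm=bot.camera_params('wrist'); im,d=bot.camera('wrist'); cv2.imwrite('pics/w1.png',im[:,:,::-1])
print(bot.get_obs()['joint_pos'])
for r in bot.trace('tin','wrist')[:2]:
    P=cloud('wrist',d,r['pixels'],prm); print(r['score'],r['uv'],disc(P,(.034,.046)),disc(P,(-1,1)),P[:,2].max())
print(go(.564,-.316,.083,61))
print(prm['pose'])
E
```

```text
[-5.12171292e-01  5.59955151e-01  3.53569124e-01  1.36496739e+00
 -3.94832651e-04  1.56897504e+00]
0.95 [318.1, 218.8] (array([ 562.5, -318.5,   59.4]), 1363, ((562.4696044921875, -318.57000732421875), 29.951129913330078)) (array([ 559.1, -324.4,   70. ]), 5317, ((560.040283203125, -324.64764404296875), 36.633514404296875)) 0.043132980465793835
(array([ 1.500e+00, -1.000e-01,  1.714e+02]), np.float64(-0.3), 'cur', array([ 0.5633, -0.3173,  0.2544]), np.float64(60.7))
[[ 0.87336548  0.46326107  0.15040585  0.60221692]
 [-0.48706211  0.83181854  0.26617367 -0.24867561]
 [-0.00180247 -0.30572388  0.95211851  0.32446218]
 [ 0.          0.          0.          1.        ]]
```

Emit:
step_arm([
  [[-2,0,40],0],
  [[-2,0,80],0],
  [[-2,0,120],0],
  [[-2,0,150],0],
  [[-2,0,171],0],
  [[-2,0,171],0],
])

```text
clock: 3.55
eef_pos: [0.5611, -0.3187, 0.0817]
tool_rot: [0.863, 0.505, -0.001, -0.002]
ft_force: [-0.0, 0.8, 0.9]
grip_width: 0.0854
grasp_force: 0.0
```

Emit:
step_arm([
  [[0,0,0],0],
  [[0,0,0],0],
  [[0,0,0],0],
  [[0,0,0],0],
  [[0,0,0],0],
  [[0,0,0],0],
], claw=1)

```text
clock: 4.3
eef_pos: [0.5644, -0.3191, 0.0853]
tool_rot: [0.863, 0.506, 0.001, 0.002]
ft_force: [-0.5, -0.7, 6.7]
grip_width: 0.0574
grasp_force: 66.4
```

Emit:
step_arm([
  [[0,0,-20],0],
  [[0,0,-60],0],
  [[0,0,-110],0],
  [[0,0,-160],0],
  [[0,0,-170],0],
  [[0,0,-170],0],
])

```text
clock: 5.05
eef_pos: [0.5635, -0.3182, 0.2532]
tool_rot: [0.862, 0.506, 0.0, 0.0]
ft_force: [-0.5, 0.1, -3.0]
grip_width: 0.0576
grasp_force: 65.8
```

Run:
```python
from h import *
for cam in('wrist','scene'):
    prm=bot.camera_params(cam); im,d=bot.camera(cam)
    if cam=='wrist': cv2.imwrite('pics/w2.png',im[:,:,::-1])
    for r in bot.trace('tin',cam)[:1]:
        P=cloud(cam,d,r['pixels'],prm); print(cam,r['score'],r['uv'],np.percentile(P,[1,50,99],axis=0).round(3).tolist())
        zt=np.percentile(P[:,2],99); print(disc(P,(zt-.007,zt+.004)))
print(go(.571,.147,.25,100.8),bot.get_obs()['ft_force'],bot.get_obs()['grip_width'])
```

```text
wrist 0.68 [470.8, 161.0] [[0.648, -0.364, 0.005], [0.682, -0.331, 0.029], [0.713, -0.3, 0.031]]
(array([ 681.7, -333.1,   67.2]), 5670, ((681.787353515625, -333.2847900390625), 33.982791900634766))
scene 0.81 [226.0, 164.3] [[0.433, -0.393, -0.001], [0.559, -0.316, 0.185], [0.592, -0.287, 0.208]]
(array([ 562.2, -315.8,   59. ]), 160, ((562.5211181640625, -316.22979736328125), 31.15761947631836))
(array([ 409.9, -219.3,    1.3]), np.float64(-40.0), 'cur', array([ 0.5625, -0.3178,  0.2502]), np.float64(60.8)) [ 0.16318926  0.33305434 -1.16483017] 0.057579501806810984
```

View pics/w2.png

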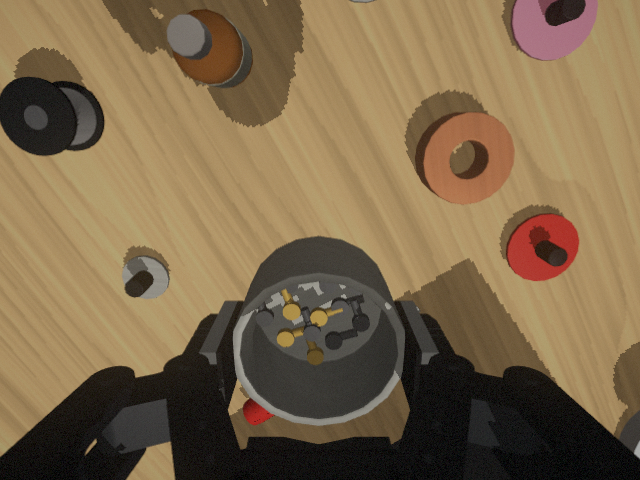

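Emit:
step_arm([
  [[50,-27,0],-5],
  [[102,-55,0],-10],
  [[154,-82,0],-15],
  [[206,-110,0],-20],
  [[258,-138,0],-25],
  [[309,-165,0],-30],
  [[360,-192,0],-35],
  [[410,-219,0],-40],
  [[410,-219,0],-40],
  [[410,-219,0],-40],
])

```text
clock: 6.5
eef_pos: [0.5716, 0.1464, 0.2515]
tool_rot: [0.637, 0.771, -0.001, -0.001]
ft_force: [0.2, 0.2, -1.2]
grip_width: 0.0572
grasp_force: 65.6
```

```bash
cat > c.py <<'E'
from h import *
prm=bot.camera_params('wrist'); im,d=bot.camera('wrist'); cv2.imwrite('pics/w3.png',im[:,:,::-1])
p,M=frame(); P=cloud('wrist',d,np.ones(d.shape,bool),prm)
Q=P[(np.hypot(*(P[:,:2]-p[:2]).T)<.036)&(P[:,2]>p[2]-.052)&(P[:,2]<p[2]-.032)]
z=np.percentile(Q[:,2],97); print('n',len(Q),'ztop',z-p[2]); 
R=Q[abs(Q[:,2]-z)<.006]; A=np.c_[R[:,:2]-p[:2],np.ones(len(R))]
c=np.linalg.lstsq(A,R[:,2],rcond=None)[0]; print('rim tilt',c,disc(R,(-1,1)),'tcp',p)
q=bot.trace('transformer','wrist')
for r in q[:1]:
    T=cloud('wrist',d,r['pixels'],prm); print('transf',r['score'],np.percentile(T,[2,50,98],axis=0).round(3).tolist(),disc(T,(.048,.065)))
yaw=np.radians(10.9); ex=np.array([np.cos(yaw),np.sin(yaw)]); ey=np.array([-ex[1],ex[0]]); c0=np.array([.607,.095])
D=np.c_[(P[:,:2]-c0)@ex,(P[:,:2]-c0)@ey,P[:,2]]
m=(abs(D[:,2]-.084)<.002)&(abs(D[:,1])<.14)&(D[:,0]>-.09)&(D[:,0]<.03); print('side wall tops y',np.percentile(D[m,1],[1,50,99]) if m.any() else None)
for lo in(-.08,-.04,0):
    mm=m&(D[:,0]>lo)&(D[:,0]<lo+.03); s=D[mm]; print(lo,[np.round(np.percentile(s[(s[:,1]*k>.07),1],[3,97]),4) for k in(1,-1) if (s[:,1]*k>.07).sum()>5])
m=(abs(D[:,2]-.094)<.002)&(abs(D[:,1])<.10)&(D[:,0]<-.07)&(D[:,0]>-.15); print('front panel x',np.percentile(D[m,0],[2,98]) if m.any() else None)
f=D[(abs(D[:,2]-.022)<.004)&(abs(D[:,1])<.1)&(D[:,0]>-.1)&(D[:,0]<.05)]; print('floor',len(f),np.median(f[:,2]) if len(f) else 0)
print(bot.get_obs()['joint_pos'].round(3) if hasattr(bot.get_obs()['joint_pos'],'round') else 0)
E
python3 c.py
```

```text
n 10304 ztop -0.033714758763836034
rim tilt [ 0.00223226 -0.01113563  0.21611309] (array([570.5, 151.6,  66.9]), 1293, ((570.35791015625, 153.00668334960938), 34.417110443115234)) tcp [0.57178286 0.14567826 0.25180746]
side wall tops y [0.10748959 0.11055364 0.11375077]
-0.08 [array([0.1082, 0.1137])]
-0.04 [array([0.1075, 0.1134])]
0 [array([0.1076, 0.1133])]
front panel x [-0.11218919 -0.09792894]
floor 18097 0.022994478253834605
[ 0.249  0.446  0.163  1.29  -0.     1.633]
```

View pics/w3.png

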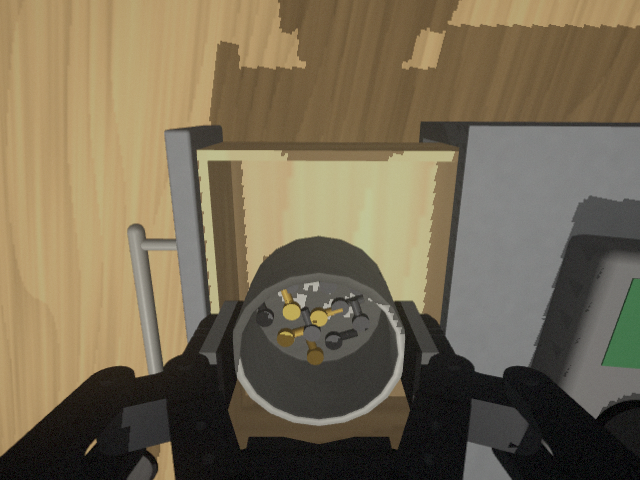

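Emit:
step_arm([
  [[0,0,40],0],
  [[0,0,80],0],
  [[0,0,115],0],
  [[0,0,130],0],
  [[0,0,140],0],
  [[0,0,140],0],
])

```text
clock: 7.35
eef_pos: [0.5725, 0.1461, 0.1132]
tool_rot: [0.638, 0.77, 0.0, 0.0]
ft_force: [-0.1, 0.2, -1.6]
grip_width: 0.0573
grasp_force: 65.7
```

Emit:
step_arm([
  [[0,0,2],0],
  [[0,0,2],0],
])

```text
clock: 7.6
eef_pos: [0.5728, 0.1467, 0.1119]
tool_rot: [0.637, 0.771, 0.001, 0.001]
ft_force: [-0.7, -0.6, -1.3]
grip_width: 0.0571
grasp_force: 65.7
```

Emit:
step_arm([
  [[0,0,2],0],
  [[0,0,2],0],
])

```text
clock: 7.85
eef_pos: [0.5722, 0.1465, 0.109]
tool_rot: [0.637, 0.771, 0.0, 0.0]
ft_force: [-0.1, 0.0, -1.2]
grip_width: 0.0575
grasp_force: 65.7
```

Emit:
step_arm([
  [[0,0,2],0],
  [[0,0,2],0],
])

```text
clock: 8.1
eef_pos: [0.5726, 0.1466, 0.1073]
tool_rot: [0.637, 0.771, 0.0, 0.0]
ft_force: [-0.5, 0.6, 2.2]
grip_width: 0.0571
grasp_force: 65.7
```

Emit:
step_arm([
  [[0,0,2],0],
  [[0,0,2],0],
])

```text
clock: 8.35
eef_pos: [0.5739, 0.1468, 0.1072]
tool_rot: [0.637, 0.771, 0.002, 0.001]
ft_force: [0.7, -0.2, 8.2]
grip_width: 0.0573
grasp_force: 66.6
```

Emit:
step_arm([
  [[0,0,0],0],
  [[0,0,0],0],
  [[0,0,0],0],
  [[0,0,0],0],
], claw=-0.75)

```text
clock: 8.85
eef_pos: [0.572, 0.1464, 0.1045]
tool_rot: [0.637, 0.771, -0.0, -0.0]
ft_force: [0.0, -0.3, -0.2]
grip_width: 0.0747
grasp_force: 0.0
```

Emit:
step_arm([
  [[0,0,-10],0],
  [[0,0,-40],0],
  [[0,0,-90],0],
  [[0,0,-145],0],
  [[0,0,-145],0],
  [[0,0,-145],0],
])

```text
clock: 9.6
eef_pos: [0.5721, 0.1464, 0.2504]
tool_rot: [0.637, 0.771, 0.0, 0.0]
ft_force: [0.1, -0.7, -0.6]
grip_width: 0.0747
grasp_force: 0.0
```

```bash
cat > d.py <<'E'
from h import *
import sys
zr=float(sys.argv[2]); 
prm=bot.camera_params('wrist'); im,d=bot.camera('wrist'); cv2.imwrite(f'pics/w_{sys.argv[3]}.png',im[:,:,::-1])
p,M=frame(); P=cloud('wrist',d,np.ones(d.shape,bool),prm)
for r in bot.trace(sys.argv[1],'wrist')[:3]:
    Q=cloud('wrist',d,r['pixels'],prm); R=Q[abs(Q[:,2]-zr)<.005]
    if len(R)<20: continue
    c=np.linalg.lstsq(np.c_[R[:,:2]-R[:,:2].mean(0),np.ones(len(R))],R[:,2],rcond=None)[0]
    print(r['score'].__round__(2),r['uv'],disc(R,(-1,1)),'plane',c.round(3))
for r in bot.trace('transformer','wrist')[:1]:
    T=cloud('wrist',d,r['pixels'],prm); print('transf',np.percentile(T,[2,50,98],axis=0).round(3).tolist())
print('tcp',p)
E
python3 d.py tin .062 rel
```

```text
0.77 [319.2, 223.1] (array([573.6, 147.4,  58.9]), 1484, ((573.6238403320312, 147.21885681152344), 29.764806747436523)) plane [-0.004  0.013  0.062]
0.31 [312.4, 278.8] (array([590.5, 101. , 277.2]), 3186, ((583.8040771484375, 97.47833251953125), 146.62521362304688)) plane [-0.002  0.     0.062]
transf [[0.538, 0.058, 0.028], [0.561, 0.084, 0.057], [0.585, 0.101, 0.06]]
tcp [0.57163258 0.14631361 0.24922287]
```

```bash
python3 -c "
from h import *
print(go(.68,-.174,.25,75.6))"
```

```text
(array([-334.9,   46.7,   -1.8]), np.float64(25.2), 'cur', array([0.5714, 0.1462, 0.2483]), np.float64(100.8))
```

Emit:
step_arm([
  [[-335,47,0],25],
  [[-335,47,0],25],
  [[-335,47,0],25],
  [[-335,47,0],25],
  [[-335,47,0],25],
  [[-335,47,0],25],
  [[-335,47,0],25],
  [[-335,47,0],25],
])

```text
clock: 10.75
eef_pos: [0.6806, -0.173, 0.2485]
tool_rot: [0.789, 0.614, -0.001, -0.001]
ft_force: [-0.7, 0.6, 0.0]
grip_width: 0.0743
grasp_force: 0.0
```

```bash
python3 d.py lid .010 lid
python3 - <<'E'
from h import *
prm=bot.camera_params('wrist'); im,d=bot.camera('wrist'); p,M=frame()
for r in bot.trace('lid','wrist')[:2]:
    Q=cloud('wrist',d,r['pixels'],prm); K=Q[Q[:,2]>.0285]; print('knob',len(K),disc(K,(-1,1)))
E
```

```text
0.95 [317.2, 214.1] (array([ 678.6, -175. ,   59.1]), 3733, ((678.5056762695312, -174.98260498046875), 29.897544860839844)) plane [-0.001 -0.001  0.011]
0.7 [408.2, 441.4] (array([ 709. , -416.8,   30.4]), 505, ((708.8851318359375, -414.89312744140625), 17.62892723083496)) plane [ 0.005 -0.039  0.011]
0.69 [443.2, 183.2] (array([ 781.1, -173.1,   59.4]), 4010, ((781.2114868164062, -173.11953735351562), 30.063783645629883)) plane [ 0.    -0.001  0.011]
tcp [ 0.68075945 -0.17244863  0.24907289]
knob 301 (array([ 749. , -227.7,  116.9]), 301, ((753.2420654296875, -227.34915161132812), 60.56672286987305))
knob 376 (array([ 781.1, -173.3,   15.7]), 376, ((781.216796875, -173.4818878173828), 8.273930549621582))
```

View pics/w_lid.png

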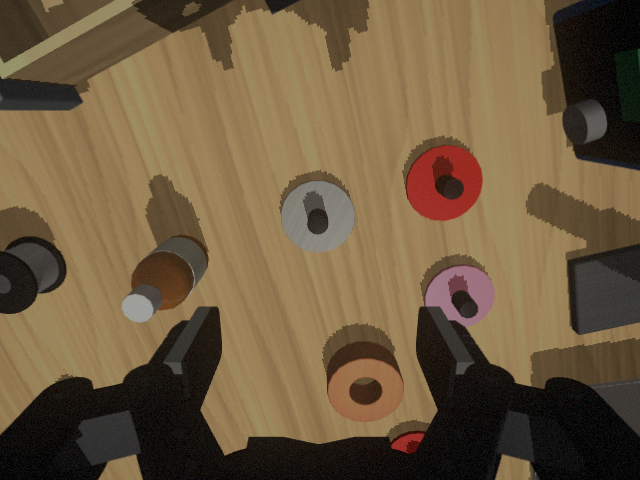

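Emit:
step_arm([
  [[-3,-1,50],0],
  [[-3,-1,100],0],
  [[-3,-1,140],0],
  [[-3,-1,155],0],
  [[-3,-1,162],0],
  [[-3,-1,162],0],
])

```text
clock: 11.75
eef_pos: [0.6803, -0.1765, 0.0893]
tool_rot: [0.789, 0.614, 0.001, 0.001]
ft_force: [1.4, -0.0, 1.2]
grip_width: 0.0749
grasp_force: 0.0
```

Emit:
step_arm([
  [[0,0,0],0],
  [[0,0,0],0],
  [[0,0,0],0],
  [[0,0,0],0],
  [[0,0,0],0],
  [[0,0,0],0],
  [[0,0,0],0],
], claw=1)

```text
clock: 12.62
eef_pos: [0.6798, -0.1766, 0.0888]
tool_rot: [0.789, 0.614, 0.0, 0.001]
ft_force: [-0.1, -0.3, 5.8]
grip_width: 0.013
grasp_force: 58.9
```

Emit:
step_arm([
  [[0,0,-20],0],
  [[0,0,-60],0],
  [[0,0,-110],0],
  [[0,0,-160],0],
  [[0,0,-160],0],
  [[0,0,-160],0],
])

```text
clock: 13.38
eef_pos: [0.6791, -0.1763, 0.2467]
tool_rot: [0.789, 0.614, -0.0, -0.001]
ft_force: [0.2, 0.8, -1.0]
grip_width: 0.0133
grasp_force: 58.6
```

```bash
cat > e.py <<'E'
from h import *
import sys
prm=bot.camera_params('wrist'); im,d=bot.camera('wrist'); cv2.imwrite(f'pics/w_{sys.argv[1]}.png',im[:,:,::-1])
p,M=frame(); P=cloud('wrist',d,np.ones(d.shape,bool),prm)
L=(P-p)@M*1000   # tool axes, mm
m=(np.hypot(L[:,0],L[:,1])<36)&(L[:,2]>60)&(L[:,2]<95); Q=L[m]
h,e=np.histogram(Q[:,2],np.arange(60,96,1)); print([(int(a),int(b)) for a,b in zip(e,h) if b>30])
z0=e[np.argmax(np.convolve(h,[1,1,1],'same'))]+.5; R=Q[abs(Q[:,2]-z0)<4]
for _ in range(3):
    A=np.c_[R[:,:2],np.ones(len(R))]; c=np.linalg.lstsq(A,R[:,2],rcond=None)[0]; R=R[abs(R[:,2]-A@c)<1.5]
print('disc plane (tool)',c.round(3),len(R)); h=cv2.convexHull(R[:,:2].astype(np.float32))
print('centre tool xy',cv2.minEnclosingCircle(h),R.min(0),R.max(0))
hh=h[:,0]; s=np.linalg.lstsq(np.c_[2*hh,np.ones(len(hh))],(hh**2).sum(1),rcond=None)[0]; print('fit',s[:2],np.sqrt(s[2]+s[0]**2+s[1]**2))
print('tcp',p)
print(go(.5736,.1473,.25,100.8))
E
python3 e.py held
```

```text
[(60, 128), (61, 124), (62, 123), (63, 107), (64, 98), (65, 73), (66, 73), (67, 41), (68, 41), (69, 38), (70, 36), (71, 36), (72, 32), (74, 50), (75, 975), (76, 4899), (77, 2354), (78, 187), (79, 38)]
disc plane (tool) [ 1.000e-03 -1.000e-03  7.668e+01] 8273
centre tool xy ((0.9008181691169739, 0.6356444358825684), 30.24785041809082) [-28.90841738 -29.04426065  75.18456584] [30.89428839 30.2259985  78.20793973]
fit [1.01928558 0.60486014] 29.80993952606972
tcp [ 0.67865047 -0.17620764  0.24561474]
(array([ 287.9, -181.2,   -3.7]), np.float64(-25.0), 'cur', array([ 0.6787, -0.1762,  0.2456]), np.float64(75.8))
```

View pics/w_held.png

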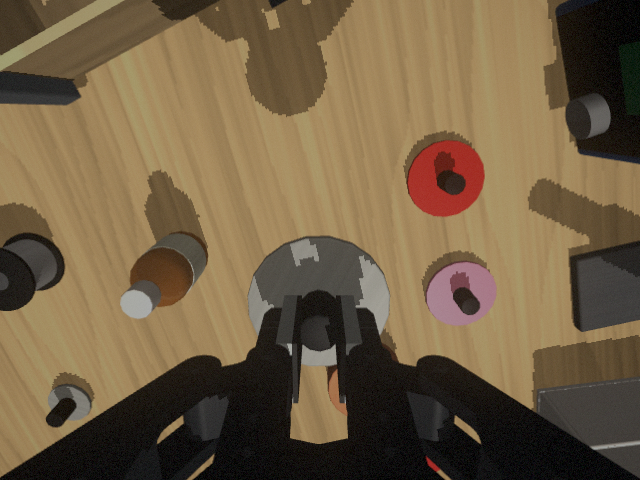

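Emit:
step_arm([
  [[48,-30,0],-4],
  [[96,-60,0],-8],
  [[144,-90,0],-12],
  [[192,-120,0],-17],
  [[240,-150,0],-21],
  [[287,-181,0],-25],
  [[287,-181,0],-25],
  [[287,-181,0],-25],
])

```text
clock: 14.42
eef_pos: [0.5736, 0.1461, 0.2461]
tool_rot: [0.637, 0.771, -0.001, -0.001]
ft_force: [-0.1, -0.7, -0.3]
grip_width: 0.0132
grasp_force: 58.7
```

```bash
cat > f.py <<'E'
from h import *
yaw=np.radians(10.9)
p,M=frame(); print('tcp',p,'yaw',np.degrees(np.arctan2(M[1,0],M[0,0])))
for cam in('top','scene'):
    im,d=bot.camera(cam); P=cloud(cam,d,np.ones(d.shape,bool))
    for nm,zr in(('rim',(.057,.068)),('lid',(p[2]-.082,p[2]-.071))):
        Q=P[(np.hypot(*(P[:,:2]-p[:2]).T)<.045)&(P[:,2]>zr[0])&(P[:,2]<zr[1])]
        if len(Q)>15: print(cam,nm,disc(Q,(-1,1)))
E
python3 f.py; python3 e.py hov
```

```text
tcp [0.57363045 0.14612238 0.24614466] yaw 100.83223967064986
top rim (array([575.2, 148.4,  59.8]), 120, ((574.6129150390625, 147.97235107421875), 30.311513900756836))
top lid (array([574. , 144.7,  52.4]), 345, ((574.728515625, 143.84588623046875), 29.371360778808594))
scene rim (array([573.8, 146.6,  59.9]), 208, ((573.7057495117188, 147.8039093017578), 31.485092163085938))
scene lid (array([573.5, 146.6,  59.2]), 475, ((574.2114868164062, 146.69473266601562), 30.521202087402344))
[(60, 160), (61, 135), (62, 124), (63, 122), (64, 115), (65, 110), (66, 85), (67, 76), (68, 52), (69, 41), (70, 37), (71, 37), (72, 40), (74, 39), (75, 37), (76, 301), (77, 3371), (78, 4150), (79, 554), (80, 71)]
disc plane (tool) [0.0000e+00 2.0000e-03 7.8087e+01] 8240
centre tool xy ((1.199202060699463, -0.22486242651939392), 30.149295806884766) [-28.73000042 -29.90737036  76.56390407] [31.1038644  29.32113443 79.57767497]
fit [ 1.38069969 -0.37680584] 29.756684322277486
tcp [0.5745697  0.14480518 0.24707722]
(array([ 2.6, -0.5, -2.9]), np.float64(-0.1), 'cur', array([0.5746, 0.1448, 0.2471]), np.float64(100.7))
```

Emit:
step_arm([
  [[0,0,40],0],
  [[0,0,75],0],
  [[0,0,90],0],
  [[0,0,94],0],
  [[0,0,94],0],
  [[0,0,94],0],
])

```text
clock: 15.32
eef_pos: [0.5753, 0.1463, 0.1554]
tool_rot: [0.637, 0.77, 0.001, 0.001]
ft_force: [0.4, -0.5, -0.4]
grip_width: 0.0133
grasp_force: 58.7
```

Run:
```python
from h import *
p,M=frame(); print(p)
for cam in ('scene','top','wrist'):
    prm=bot.camera_params(cam); im,d=bot.camera(cam); cv2.imwrite('pics/n_%s.png'%cam,im[:,:,::-1])
    for t in('tin','lid'):
        for r in bot.trace(t,cam)[:3]:
            Q=cloud(cam,d,r['pixels'],prm); Q=Q[np.hypot(*(Q[:,:2]-p[:2]).T)<.045]
            if len(Q)>30: print(cam,t,r['score'],len(Q),disc(Q,(-1,1)),disc(Q,(.064,.08)) if t=='lid' else disc(Q,(.03,.0625)))
a=cv2.imread('pics/n_scene.png')[230:310,370:480]; b=cv2.imread('pics/n_wrist.png')[200:440,200:440]
cv2.imwrite('pics/n.png',np.hstack([cv2.resize(a,(550,400),interpolation=2),cv2.resize(b,(250,400))]))
```

```text
[0.57534777 0.14633877 0.15544568]
scene tin 0.55 361 (array([578.3, 147.5,  54.7]), 361, ((579.10400390625, 147.23326110839844), 29.15904998779297)) (array([576.8, 147.3,  56.9]), 298, ((579.10400390625, 147.23326110839844), 29.15904998779297))
scene lid 0.75 391 (array([575.6, 147.6,  58.8]), 391, ((575.53173828125, 147.96595764160156), 30.281341552734375)) (array([575.6, 147.6,  58.8]), 384, ((575.53173828125, 147.96595764160156), 30.281341552734375))
top tin 0.48 183 (array([574.5, 147.1,  58.2]), 183, ((567.7373046875, 137.15853881835938), 26.7391414642334)) (array([574.5, 146.9,  58. ]), 146, ((567.760498046875, 136.46775817871094), 26.340145111083984))
wrist tin 0.81 2758 (array([574.6, 144.7,  63.9]), 2758, ((575.1104736328125, 147.50521850585938), 32.39045715332031)) (array([573.8, 147.2,  59.5]), 1954, ((572.1151123046875, 155.7178192138672), 28.57445526123047))
wrist lid 0.56 10246 (array([576.1, 146.7,  61.7]), 10246, ((581.0872192382812, 146.0137939453125), 36.61478042602539)) (array([574.2, 147.4,  59.4]), 8376, ((574.2425537109375, 147.18218994140625), 30.18562889099121))
```

View pics/n.png

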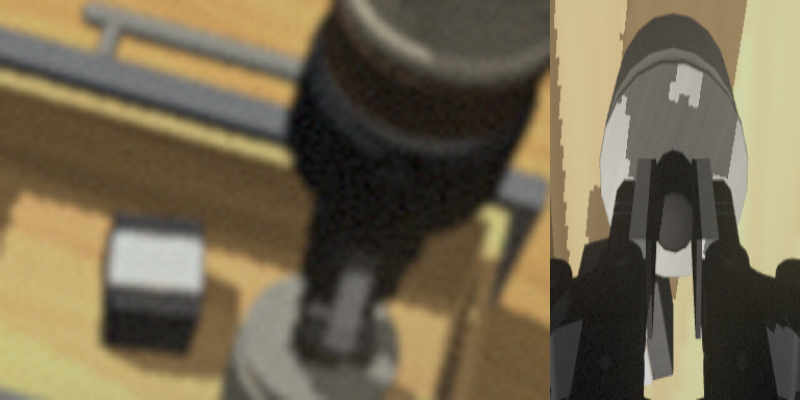

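The wrist view shows the lid centred right over the tin. The fits agree to about 0.5 mm, so I lower it.

Emit:
step_arm([
  [[0,0,4],0],
  [[0,0,8],0],
  [[0,0,8],0],
])

```text
clock: 16.15
eef_pos: [0.574, 0.1461, 0.1452]
tool_rot: [0.637, 0.771, -0.001, -0.0]
ft_force: [-0.2, -0.9, -0.4]
grip_width: 0.0132
grasp_force: 58.6
```

Emit:
step_arm([
  [[0,0,2],0],
  [[0,0,2],0],
])

```text
clock: 16.4
eef_pos: [0.575, 0.1463, 0.1447]
tool_rot: [0.637, 0.771, 0.001, 0.001]
ft_force: [-0.4, -0.5, 3.4]
grip_width: 0.0133
grasp_force: 58.9
```

Emit:
step_arm([
  [[0,0,2],0],
  [[0,0,2],0],
])

```text
clock: 16.65
eef_pos: [0.5762, 0.1465, 0.1446]
tool_rot: [0.637, 0.771, 0.002, 0.002]
ft_force: [-0.4, -0.2, 10.0]
grip_width: 0.0134
grasp_force: 59.6
```

Emit:
step_arm([
  [[0,0,-2],0],
  [[0,0,-2],0],
  [[0,0,-2],0],
  [[0,0,-2],0],
], claw=0)

```text
clock: 17.15
eef_pos: [0.5741, 0.1461, 0.1434]
tool_rot: [0.637, 0.771, -0.0, -0.0]
ft_force: [0.1, 0.4, -0.2]
grip_width: 0.043
grasp_force: 0.0
```

Emit:
step_arm([
  [[0,0,-10],0],
  [[0,0,-40],0],
  [[0,0,-90],0],
  [[0,0,-110],0],
  [[0,0,-110],0],
])

```text
clock: 17.77
eef_pos: [0.5756, 0.1465, 0.2568]
tool_rot: [0.637, 0.771, 0.002, 0.002]
ft_force: [-0.4, 0.2, -0.8]
grip_width: 0.0428
grasp_force: 0.0
```

```bash
python3 d.py lid .066 seated
python3 - <<'E'
from h import *
# handle in drawer frame, from top+scene points
yaw=np.radians(10.9); ex=np.array([np.cos(yaw),np.sin(yaw)]); ey=np.array([-ex[1],ex[0]]); c0=np.array([.607,.095])
for cam in('scene','top'):
    im,d=bot.camera(cam); P=cloud(cam,d,np.ones(d.shape,bool)); D=np.c_[(P[:,:2]-c0)@ex,(P[:,:2]-c0)@ey,P[:,2]]
    H=D[(D[:,0]<-.125)&(D[:,0]>-.2)&(abs(D[:,1])<.1)&(abs(D[:,2]-.068)<.012)]; print(cam,len(H),np.percentile(H,[2,50,98],axis=0).round(3).tolist())
h=np.array([-.148]); 
for xs in(-.19,): 
    w=c0+xs*ex; print('start',w,go(w[0],w[1],.255,100.9))
E
```

```text
0.63 [317.8, 226.4] (array([576. , 147.7,  59.3]), 5086, ((575.8490600585938, 147.59432983398438), 30.058704376220703)) plane [ 0.001 -0.003  0.067]
transf [[0.54, 0.059, 0.023], [0.565, 0.086, 0.057], [0.588, 0.101, 0.06]]
tcp [0.57468022 0.14624004 0.25476735]
scene 341 [[-0.148, -0.062, 0.065], [-0.141, -0.008, 0.072], [-0.128, 0.049, 0.076]]
top 451 [[-0.148, -0.06, 0.067], [-0.142, 0.001, 0.072], [-0.127, 0.062, 0.076]]
start [0.42042784 0.05907187] (array([ -56.7, -166.8,   -2.3]), np.float64(-0.1), 'cur', array([0.5736, 0.146 , 0.2522]), np.float64(100.8))
```

Emit:
step_arm([
  [[-20,-60,0],0],
  [[-40,-120,0],0],
  [[-57,-172,0],0],
  [[-57,-172,0],0],
  [[-57,-172,50],0],
  [[-57,-172,100],0],
  [[-57,-172,124],0],
  [[-57,-172,124],0],
], claw=1)

```text
clock: 19.02
eef_pos: [0.4151, 0.058, 0.1278]
tool_rot: [0.637, 0.771, -0.002, -0.002]
ft_force: [0.7, 0.5, -0.4]
grip_width: 0.0001
grasp_force: 0.0
```

Emit:
step_arm([
  [[0,10,0],0],
  [[0,20,0],0],
  [[0,30,0],0],
  [[0,40,0],0],
  [[0,45,0],0],
])

```text
clock: 19.65
eef_pos: [0.4612, 0.0665, 0.1301]
tool_rot: [0.637, 0.771, 0.0, 0.0]
ft_force: [-0.8, 0.4, 0.9]
grip_width: 0.0001
grasp_force: 0.5
```

Emit:
step_arm([
  [[0,8,0],0],
  [[0,17,0],0],
  [[0,27,0],0],
  [[0,37,0],0],
  [[0,47,0],0],
  [[0,57,0],0],
  [[0,67,0],0],
  [[0,76,0],0],
  [[0,83,0],0],
  [[0,88,0],0],
  [[0,90,0],0],
])

```text
clock: 21.02
eef_pos: [0.5489, 0.0834, 0.1298]
tool_rot: [0.637, 0.771, 0.0, -0.0]
ft_force: [-1.5, -1.5, 1.3]
grip_width: 0.0001
grasp_force: 0.6
```

```bash
cat > g.py <<'E'
from h import *
yaw=np.radians(10.9); ex=np.array([np.cos(yaw),np.sin(yaw)]); ey=np.array([-ex[1],ex[0]]); c0=np.array([.607,.095])
p,_=frame(); print('tcp drawer0',(p[:2]-c0)@ex,(p[:2]-c0)@ey)
for cam in('scene','top'):
    im,d=bot.camera(cam); cv2.imwrite(f'pics/g_{cam}.png',im[:,:,::-1]); P=cloud(cam,d,np.ones(d.shape,bool)); D=np.c_[(P[:,:2]-c0)@ex,(P[:,:2]-c0)@ey,P[:,2]]
    H=D[(D[:,0]<.12)&(D[:,0]>-.2)&(abs(D[:,1])<.12)&(abs(D[:,2]-.094)<.003)]; print(cam,'face',np.percentile(H[:,0],[5,50,95]).round(4))
    H=D[(D[:,0]<.2)&(D[:,0]>-.1)&(abs(D[:,1])<.12)&(abs(D[:,2]-.106)<.003)]; print(cam,'unit front edge',np.percentile(H[:,0],[.5,2]).round(4))
E
python3 g.py
```

```text
tcp drawer0 -0.059225711488762135 -0.00043470826346813274
scene face [-0.0043  0.0028  0.0095]
scene unit front edge [0.0516 0.0533]
top face [-0.003   0.0042  0.0547]
top unit front edge [0.0542 0.0557]
```

Emit:
step_arm([
  [[0,6,0],0],
  [[0,13,0],0],
  [[0,20,0],0],
  [[0,26,0],0],
  [[0,31,0],0],
  [[0,34,0],0],
  [[0,36,0],0],
  [[0,36,0],0],
])

```text
clock: 22.12
eef_pos: [0.5844, 0.09, 0.13]
tool_rot: [0.637, 0.771, 0.0, 0.0]
ft_force: [-0.1, -0.3, -0.3]
grip_width: -0.0002
grasp_force: 0.0
```

Emit:
step_arm([
  [[0,2,0],0],
  [[0,4,0],0],
  [[0,4,0],0],
])

```text
clock: 22.5
eef_pos: [0.5883, 0.0908, 0.13]
tool_rot: [0.637, 0.771, 0.0, 0.0]
ft_force: [0.3, -0.1, -0.1]
grip_width: -0.0
grasp_force: 0.1
```

Emit:
step_arm([
  [[0,2,0],0],
  [[0,4,0],0],
  [[0,4,0],0],
])

```text
clock: 22.88
eef_pos: [0.5914, 0.0914, 0.1299]
tool_rot: [0.637, 0.771, -0.001, -0.0]
ft_force: [-5.1, -1.7, 3.1]
grip_width: -0.0001
grasp_force: 2.0
```

Emit:
step_arm([
  [[0,2,0],0],
  [[0,3,0],0],
  [[0,3,0],0],
])

```text
clock: 23.25
eef_pos: [0.592, 0.0915, 0.1298]
tool_rot: [0.637, 0.77, -0.003, -0.002]
ft_force: [-10.8, -2.1, 8.9]
grip_width: -0.0002
grasp_force: 5.7
```

```bash
python3 g.py; python3 -c "
from h import *
print(bot.get_obs()['ft_force'])"
```

```text
tcp drawer0 -0.015392905880768021 -0.000648370937113157
scene face [0.0381 0.0416 0.045 ]
scene unit front edge [0.0514 0.0534]
top face [0.04   0.0471 0.0545]
top unit front edge [0.0535 0.0549]
[-10.25500691  -3.5132818    7.76464798]
```

Emit:
step_arm([
  [[0,-6,0],0],
  [[0,-20,0],0],
  [[0,-45,0],0],
  [[0,-70,-10],0],
  [[0,-100,-60],0],
  [[0,-120,-110],0],
  [[0,-120,-110],0],
])

```text
clock: 24.22
eef_pos: [0.4791, 0.0699, 0.2446]
tool_rot: [0.637, 0.77, 0.004, 0.004]
ft_force: [0.6, 0.1, -0.1]
grip_width: 0.0001
grasp_force: 0.0
```

```bash
python3 g.py
```

```text
tcp drawer0 -0.1303535200479853 -0.00045602583367117835
scene face [0.0382 0.0417 0.0449]
scene unit front edge [0.0521 0.0536]
top face [0.0399 0.047  0.0543]
top unit front edge [0.0535 0.0552]
```

View pics/g_top.png

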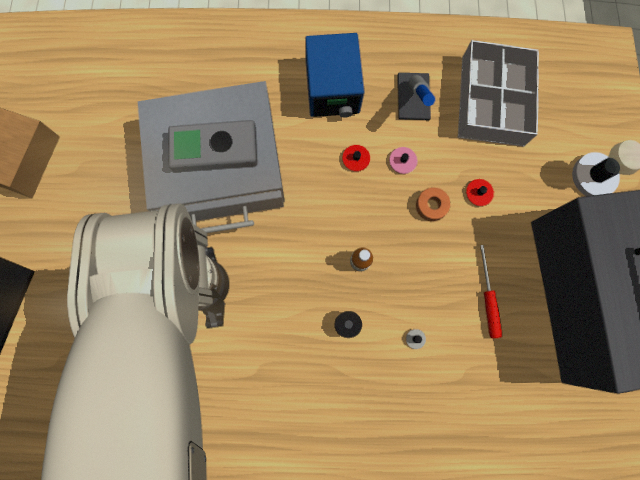

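The picture shows the drawer face flush with the unit, with the handle at (225,222). The bystanders are where they were and the arm is clear, so I hand in.

```bash
python3 -c "
from workcell import bot
print(bot.job_done())"
```

```text
the job is handed in; nothing more can be done
None
```

The tin is in the drawer with its own lid seated level, the drawer is fully shut, and the job is handed in; no verdict came back, and I couldn't see inside the drawer once it was shut.

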